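# Set the straightedge against the angle stop and weight it down

## Task

Swing the aluminium straightedge on the angle board round on its pivot screw until it meets the steel stop plunger, and hold it pressed there for about a second, firmly (5 to 10 newtons) but never so hard that the plunger is pushed back into its block. Then lay the wooden block flat on top of the outer half of the straightedge as a weight, leaving the straightedge touching the plunger. Leave the other things on the chest where they are.

Things in the scene. Friction and masses are not known exactly. Their poses are not given: they have to be found in the camera images.
- angle_board: Fixed plywood board, 225 (x) x 240 (y) x 12 mm, flat on the chest; origin at the centre of its underside, z up, far edge +x. Along its right (-y) edge stands a grey stop block 44 (x) x 28 (y) x 30 mm high, centred at board x = +80, y = -104 mm, its top 42 mm over the chest.
- stop_bore (a point): Where the round steel plunger (12 mm diameter, ball end) comes out of the stop block's +y face, on its axis, 21 mm over the chest. It points in board +y. Its tip stands 20 to 46 mm out of the face, set differently each time and not measured: find it by feel or sight. Only friction holds it: it slips back when pushed with over about 14 N and stands firm below that.
- pivot (a point): Centre of the pivot screw at the level of the board's top face (board x = -90, y = -30 mm, 12 mm over the chest). The screw's washer and head, 26 mm in diameter, reach 39 mm over the chest and keep the straightedge from being lifted off.
- bar: Aluminium straightedge, 220 x 40 x 16 mm, 0.3 kg, on the pivot screw (1.5 mm play). Origin at the hole, underside; x runs to the free end, 200 mm away; sides y = +-20 mm; top 28 mm over the chest. Starts 0.40 to 0.65 rad anticlockwise of board x; turn it clockwise: its -y side meets the plunger at about +0.04 to -0.12 rad. Drag under 2 N; stays where left.
- push_spot (a point): Point on the straightedge's +y long side, 170 mm from the pivot and at mid thickness (20 mm over the chest): facing the plunger, the place to push.
- wood_block: Plain beech block, 45 (x) x 70 (y) x 40 (z) mm, about 0.35 kg, standing on the chest to the right of the board; origin at the centre of its underside. Its 70 mm length is best laid along the straightedge, with its centre 105 to 145 mm from the pivot.
- eraser: Eraser, 23 x 58 x 13 mm, lying loose on the near left corner of the board. Bystander.
- glue_stick: Glue stick, 26 mm in diameter, 90 mm tall, standing on the chest to the right of the wooden block. Bystander.
- tape_measure: Tape measure, 35 x 78 x 64 mm, standing on the chest to the near right of the wooden block. Bystander.
- loupe: Black loupe, 43 mm in diameter, 36 mm tall, standing on the chest at the right. Bystander.
Mind the look-alikes: they are no part of the job. What is shaped like the wood_block but orange or red is not meant.

How it is judged:
On the way:
1. the straightedge is held pressed against the plunger with more than 3 N for 0.4 s (contact force between bar and plunger_c1 above 3 N), for 0.4 s.
At the end, for the whole second after the job is handed in: The straightedge lies on the board with its side within 2 mm of the plunger's ball end, and the wooden block stands upright and flat on top of it, its centre over the outer half (80 to 190 mm from the pivot, within 16 mm of the straightedge's centre line); both are at rest (y of plunger_c1 in the frame of bar between -0.028 and -0.022 m and x of plunger_c1 in the frame of bar above 0.12 m and x of wood_block in the frame of bar between 0.08 and 0.19 m and y of wood_block in the frame of bar between -0.016 and 0.016 m and z of wood_block in the frame of bar between 0.013 and 0.019 m and angle between wood_block's own z axis and vertical below 0.1 rad and linear speed of each of wood_block, bar below 0.01 m/s); the robot touches nothing.
It fails at once if the plunger is pushed back (moved more than 2 mm along its bore) (distance of plunger_c1 from where it was at the start of the episode above 0.002 m).
It fails at once if the eraser is moved more than 30 mm (distance of eraser from where it was at the start of the episode above 0.03 m).
It fails at once if the glue stick is moved more than 30 mm (distance of glue_stick from where it was at the start of the episode above 0.03 m).
It fails at once if the tape measure is moved more than 30 mm (distance of tape_measure from where it was at the start of the episode above 0.03 m).
It fails at once if the loupe is moved more than 30 mm (distance of loupe from where it was at the start of the episode above 0.03 m).
It also fails if it takes over 72 s, if anything falls off the work surface, if the arm or the gripper's body presses on something with over 40 N, if the wrist force passes 120 N, or if a joint passes its speed limit or range.

## Robot

A 6-joint arm with a two-finger parallel gripper is mounted at the origin on the work surface; the furniture and walls round the work are solid. World frame = base frame: x ahead of the robot, y to its left, z up, the work surface at z = 0. Lengths are in m, angles in rad, forces in N, time in s.
With the tool pointing down it reaches from about 0.35 to 0.775 m from the base axis. Payload 5.5 kg.
Tool frame: the origin (TCP) lies where the fingers leave the gripper's body, on its centre line; the fingertips stand env.tip_reach ahead of it and the grasp point (between the pads) lies 54 mm ahead of it (env.tip_reach is the distance from the TCP to the fingertips, in m); z points along the fingers, y is the line along which they close (so a half turn about z gives the same grasp; the last joint's range is limited). The gripper opens to 85 mm and grips with 20 to 120 N. Pads are 22 mm wide; open, the fingers measure 114 mm over their backs; the gripper's body (76 mm by 85 mm) begins 54 mm behind the grasp point. The pads swing forward as they close: fully open they stand 13 mm farther back than shut.
Start: joints at [-1.285, 0.313, 0.046, 1.304, 0, 1.431], TCP at [0.238, -0.524, 0.304] pointing down, gripper open.
Joint ranges: [-2.76, 2.76], [-0.86, 1.69], [-1.03, 1.26], [-2.2, 2.34], [-1.47, 1.5], [-3.14, 3.14]. Speed limits (rad/s): [2.57, 2.57, 3.14, 3.14, 3.14, 3.14].

## Interface

Orientations are given as a unit quaternion [w, x, y, z].
In Python, from workcell import status, optics, hand_in, env gives the robot as it stands.
- The arm moves only by the shell command python3 -m handwheel 'ROWS' [FORCE]. ROWS is a JSON object whose one key "deltas" holds a list of rows, each a list of 5 numbers: the opening, from -1 (shut) to 1 (fully open), then the shift along the tool's x, y, z in units of 40 mm (1.0 is 40 mm), then the turn about the tool's z in units of 10 degrees (1.0 is 10 degrees). In form: {"deltas": [[jaw, x, y, z, roll], ...]}. A call has 1 to 20 rows; each row shifts and turns the commanded pose from where the row before left it, along the tool's axes as they then stand; what a row does not reach is not made up. A row lasts 1/8 s, in which the tool goes at most 62.5 mm and 10.7 degrees, less where a joint would pass 70% of its speed; a pose out of reach is approached as far as the arm can. A call is refused whole if a number of a shift passes 1 or a number of a turn 1, either way. A call with a gripper value outside its range is refused whole. The fingers move at their own pace and stop on an object; FORCE is the grip in N (left out, the last holds). Time passes only in rows, so rows that do not move let the fingers close. It gives the time, the measured TCP pose, the force, the opening and the grip force at its end, in the units of the state.
- status.get_state(): the state, without advancing time (a new reading comes with each control period).
- optics.read_camera(name): name is "scene" or "top"; returns a dict with "frame" (480x640x3 uint8, red, green, blue), "depth" (480x640 float32, m along the optical axis (not along the pixel's ray), 0 where there is no reading), "vfov" (degrees; the focal length in pixels is half the picture's height over the tangent of half this angle, whatever the lens; pixels are square), "cx", "cy" (the principal point, pixels), "k1" (the pictures are not rectified: a ray, as slopes to the right and down, at radius r is drawn at 1 + k1 r^2 times it, then the intrinsics apply), "origin" and "attitude" of the camera in the world. Camera axes: x right, y down, z forward; pixel columns grow to the right and rows downward; lengths in m; the calibration is good to about 2 mm. A picture is of the moment at which its call begins.
- hand_in(): hands the job in; it is judged then, once.
The state is a dict: "clock": time; "joint_pos": joint angles; "qvel": joint speeds; "tau": joint torques, N m; "tcp_pos": TCP position; "orientation": TCP orientation; "wrist_force": force on the tool from outside, world axes, zero at the start; "ft_torque": the same for the moment, N m; "finger_gap": finger opening in m; "grip_force": force on a finger pad.
Only numpy, scipy, OpenCV 4.12 (cv2) and the standard library are available. Lean on these libraries where they do the work, as an engineer would, in place of code of your own. Each camera call takes 0.05 s, during which the arm holds its last target. There are 200 camera calls.

## Working session

There is one attempt and no reset: what is moved stays moved. The work goes in short steps, Python scripts to look and compute and a shell command to move; the robot and the scene stay as the last step left them, time stands still between calls to the robot, and variables do not carry over. Pictures are saved under pics/ and viewed, at most 10 in all, crops included, and the job is handed in when it is done.

```bash
mkdir -p pics; cat > h.py <<'E'
import numpy as np, cv2
from workcell import status, optics, hand_in, env
from scipy.spatial.transform import Rotation as R
def cam(n):
    d=optics.read_camera(n); return d
def rot(d):
    a=np.array(d["attitude"],float)
    return a if a.shape==(3,3) else R.from_quat(a[[1,2,3,0]]).as_matrix()
def cloud(d):
    f=240/np.tan(np.radians(d["vfov"])/2)
    K=np.array([[f,0,d["cx"]],[0,f,d["cy"]],[0,0,1]])
    v,u=np.mgrid[:480,:640]
    p=cv2.undistortPoints(np.stack([u,v],-1).reshape(-1,1,2).astype(np.float64),K,np.array([d["k1"],0,0,0,0.]))[:,0]
    z=d["depth"].reshape(-1,1)
    P=np.hstack([p*z,z])@rot(d).T+np.array(d["origin"])
    P[z[:,0]==0]=np.nan
    return P.reshape(480,640,3)
def save(d,n): cv2.imwrite("pics/"+n,d["frame"][:,:,::-1])
E
python3 - <<'E'
from h import *
for n in("top","scene"):
    d=cam(n); save(d,n+"1.png"); np.save(n+".npy",cloud(d)); print(n,d["origin"],d["attitude"],d["vfov"],d["k1"])
print(status.get_state(), env.tip_reach)
E
```

```text
top [-0.41950905 -0.28403518  1.1999219 ] [-0.26608318  0.78210843 -0.53624483  0.17305382] 45.26934440544149 -0.01653217922209872
scene [-0.14086532 -0.54291324  0.68503047] [-0.40392436  0.84630497 -0.31116587  0.15423619] 54.06816148430669 -0.049060967441891264
{'clock': 0.1, 'joint_pos': array([-1.28460658e+00,  3.13926349e-01,  4.50982302e-02,  1.30361403e+00,
       -7.77642317e-06,  1.43122896e+00]), 'qvel': array([-6.71281886e-04, -1.05622659e-03,  2.62454791e-03, -3.63428291e-04,
       -1.06898002e-05,  6.86144629e-05]), 'tau': array([ 3.73596529e-03, -4.81727028e+01,  2.99243349e+01,  1.28019409e-02,
       -6.99405155e-05, -6.03888139e-06]), 'tcp_pos': array([ 0.23739067, -0.52333489,  0.30309966]), 'orientation': array([-8.20414315e-04,  9.77426469e-01,  2.11274280e-01, -6.41522143e-05]), 'wrist_force': array([ 0.20655161, -0.72512384,  0.46421754]), 'ft_torque': array([ 0.01854943, -0.00199254, -0.02442533]), 'grip_force': 0.0, 'finger_gap': 0.085124833595699} 0.0726
```

View pics/top1.png

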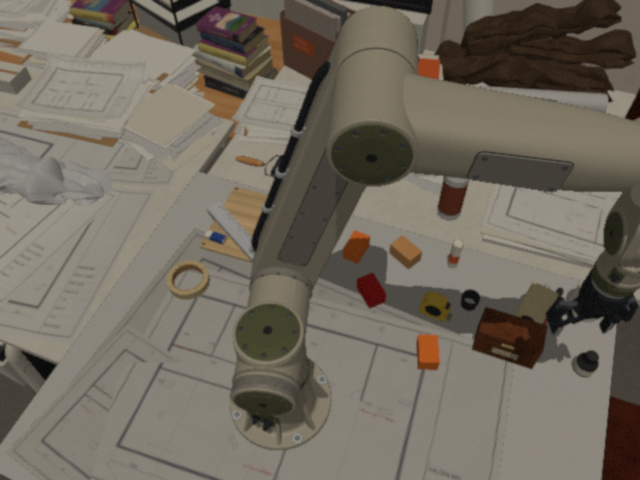

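View pics/scene1.png

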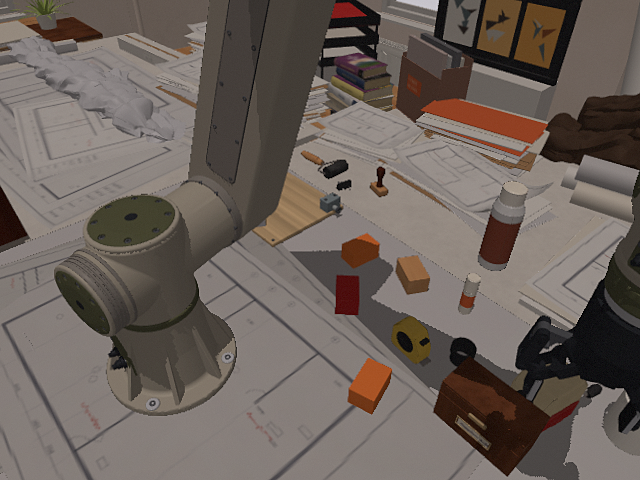

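The top view shows the board at (235,225), partly hidden by the arm. The stop block is in the scene view at (330,203), and the beech block is at top (405,250) and scene (412,273). Next I'll build an orthographic map from the depth data.

```bash
cat > ortho.py <<'E'
from h import *
def ortho(name,tag,x0=.25,x1=.8,y0=-.4,y1=.3,zmax=.12):
    d=cam(name); P=cloud(d).reshape(-1,3); C=d["frame"].reshape(-1,3)
    m=np.isfinite(P[:,0])&(P[:,2]<zmax)&(P[:,0]>x0)&(P[:,0]<x1)&(P[:,1]>y0)&(P[:,1]<y1)
    P=P[m];C=C[m]; im=np.zeros((int((x1-x0)*1000),int((y1-y0)*1000),3),np.uint8)
    o=np.argsort(P[:,2])
    for p,c in zip(P[o],C[o]):
        r=int((x1-p[0])*1000);q=int((y1-p[1])*1000); im[r-1:r+2,q-1:q+2]=c
    cv2.imwrite("pics/"+tag,im[:,:,::-1]); return P,C
def rect(P,C,m,lab):
    Q=P[m]
    (c,s,a)=cv2.minAreaRect(Q[:,:2].astype(np.float32)); print(lab,len(Q),c,s,a,"z",np.median(Q[:,2]))
E
python3 - <<'E'
from ortho import *
P,C=ortho("scene","o_s.png"); P2,C2=ortho("top","o_t.png")
np.savez("c.npz",P=P,C=C,P2=P2,C2=C2)
E
python3 -c "
import cv2,numpy as np
a=cv2.imread('pics/o_s.png');b=cv2.imread('pics/o_t.png')
c=np.where(a.sum(2,keepdims=True)>0,a,b);cv2.imwrite('pics/o.png',c);print(c.shape)"
```

```text
(550, 700, 3)
```

View pics/o.png

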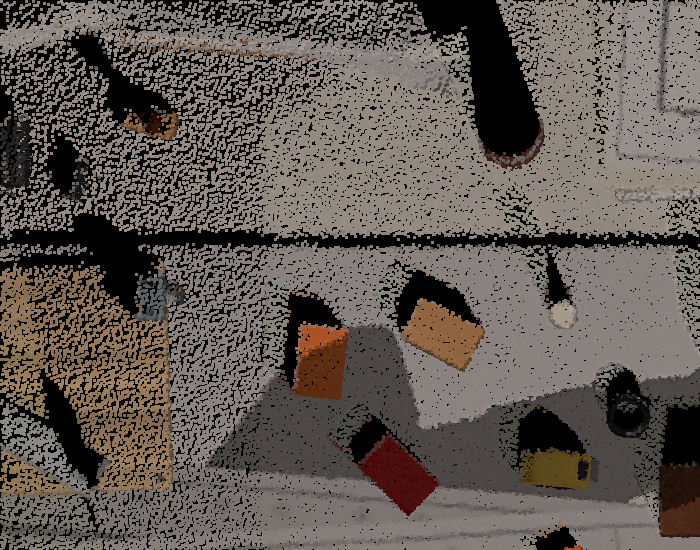

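The map shows the board's right edge at y≈.13 (column 170), the stop block at about (.50,.148) and the beech block at about (.465,-.143). Part of the bar is visible near (.31 to .40, .20 to .30). Now numeric fits.

```bash
python3 - <<'E'
from ortho import *
z=np.load("c.npz")
for k in("","2"):
    P=z["P"+k];C=z["C"+k].astype(int); print("cam",k)
    sel=lambda x0,x1,y0,y1,a,b:(P[:,0]>x0)&(P[:,0]<x1)&(P[:,1]>y0)&(P[:,1]<y1)&(P[:,2]>a)&(P[:,2]<b)
    b=C[:,0]-C[:,2]>35
    rect(P,C,sel(.40,.52,-.22,-.09,.034,.046)&b,"wood")
    m=sel(.40,.52,-.22,-.09,-.01,.06)&b; print(np.percentile(P[m][:,2],[1,50,99]))
    if sel(.46,.55,.11,.18,.036,.048).any(): rect(P,C,sel(.46,.55,.11,.18,.036,.048),"stop")
    m=sel(.25,.6,.12,.45,.006,.018)&b
    print("board z",np.percentile(P[m][:,2],[2,50,98]),m.sum())
    Q=P[m]
    # right edge
    xs=np.arange(.32,.47,.01); e=[(x+.005,np.percentile(Q[(Q[:,0]>x)&(Q[:,0]<x+.01)][:,1],.5)) for x in xs if ((Q[:,0]>x)&(Q[:,0]<x+.01)).sum()>20]
    if len(e)>3: e=np.array(e); print("right edge y=a x+b",np.polyfit(e[:,0],e[:,1],1),np.round(e[[0,-1]],4))
    for nm,pc,lo,hi in(("near",.5,.14,.3),("far",99.5,.18,.36)):
        e=[]
        for y in np.arange(lo,hi,.01):
            q=Q[(Q[:,1]>y)&(Q[:,1]<y+.01)]
            if len(q)>20:e.append((y+.005,np.percentile(q[:,0],pc)))
        e=np.array(e); print(nm,np.round(e,4).tolist())
    m=sel(.28,.5,.14,.45,.023,.033)
    if m.sum()>20: rect(P,C,m,"bar");Q=P[m];print(np.round(Q[[Q[:,0].argmin(),Q[:,0].argmax(),Q[:,1].argmin(),Q[:,1].argmax()]],3).tolist())
    for n,(x0,x1,y0,y1,zz) in dict(screw=(.29,.37,.17,.26,.034),glue=(.44,.53,-.31,-.22,.08)).items():
        m=sel(x0,x1,y0,y1,zz,.11)
        if m.sum()>5: rect(P,C,m,n)
    m=sel(.45,.55,.15,.2,.016,.034); 
    if m.sum()>3: rect(P,C,m,"plunger")
E
```

```text
cam 
wood 588 (0.4659777283668518, -0.14330223202705383) (0.07300574332475662, 0.046637162566185) 62.07447052001953 z 0.04055947476089922
[0.00366899 0.03923762 0.0433668 ]
stop 157 (0.5039241909980774, 0.1489391028881073) (0.046452343463897705, 0.030245346948504448) 1.0986727476119995 z 0.04285267200102483
board z [0.00849127 0.01309051 0.01588155] 2484
right edge y=a x+b [0.03464199 0.1171771 ] [[0.325  0.1286]
 [0.465  0.1336]]
near [[0.145, 0.3122], [0.155, 0.3115], [0.165, 0.3117], [0.175, 0.3112], [0.185, 0.311], [0.195, 0.3096], [0.205, 0.312], [0.215, 0.357], [0.225, 0.3856], [0.235, 0.4045], [0.245, 0.4171], [0.255, 0.4251], [0.265, 0.4399], [0.275, 0.4453], [0.285, 0.4579], [0.295, 0.467]]
far [[0.185, 0.499], [0.195, 0.525], [0.205, 0.5304], [0.215, 0.5296], [0.225, 0.5283], [0.235, 0.5309], [0.245, 0.5304], [0.255, 0.5282], [0.265, 0.5302], [0.275, 0.5283], [0.285, 0.5284], [0.295, 0.5287]]
bar 32 (0.41178247332572937, 0.1768246293067932) (0.018821390345692635, 0.160716712474823) 71.51605224609375 z 0.027721579729619583
[[0.334, 0.197, 0.023], [0.486, 0.144, 0.031], [0.48
[... 626 characters left out ...]
45, 0.3038], [0.255, 0.3046], [0.265, 0.3066], [0.275, 0.3049], [0.285, 0.3058], [0.295, 0.3053]]
far [[0.245, 0.3224], [0.255, 0.4193], [0.265, 0.4864], [0.275, 0.5222], [0.285, 0.5289], [0.295, 0.5259]]
bar 387 (0.34998565912246704, 0.2550315260887146) (0.12458863854408264, 0.04169762507081032) 59.26712417602539 z 0.028611786027187947
[[0.301, 0.211, 0.031], [0.4, 0.298, 0.025], [0.305, 0.21, 0.032], [0.363, 0.3, 0.025]]
screw 17 (0.3207482099533081, 0.22645798325538635) (0.023842956870794296, 0.016519496217370033) 48.55918884277344 z 0.038443667712078966
glue 93 (0.4837305545806885, -0.26161351799964905) (0.029628852382302284, 0.023437386378645897) 10.082025527954102 z 0.09006370720999235
```

```bash
python3 - <<'E'
from h import *
P=np.load("top.npy").reshape(-1,3)
m=(P[:,0]>.28)&(P[:,0]<.6)&(P[:,1]>.18)&(P[:,1]<.5)&(P[:,2]>.0225)&(P[:,2]<.034)
Q=P[m]; print(cv2.minAreaRect(Q[:,:2].astype(np.float32)),len(Q))
print(np.round(Q[[Q[:,0].argmin(),Q[:,0].argmax(),Q[:,1].argmin(),Q[:,1].argmax()]],3).tolist())
H=P[(P[:,0]>.28)&(P[:,0]<.58)&(P[:,1]>.1)&(P[:,1]<.45)&(P[:,2]>.034)&(P[:,2]<.06)];print(len(H),H.mean(0),H.min(0),H.max(0))
for t in (.4,.5,.6):
    u=np.array([np.cos(t),np.sin(t)]);n=np.array([-u[1],u[0]]);d=Q[:,:2]-[.331,.219];print(t,np.percentile(d@u,[1,99]),np.percentile(d@n,[1,99]))
E
```

```text
((0.35403287410736084, 0.31048303842544556), (0.22345387935638428, 0.09156016260385513), 59.163326263427734) 971
[[0.302, 0.212, 0.031], [0.446, 0.382, 0.026], [0.302, 0.212, 0.031], [0.417, 0.4, 0.026]]
37 [0.34688391 0.26075699 0.0361699 ] [0.31501707 0.21557706 0.03405489] [0.40534154 0.37623746 0.04279517]
0.4 [-0.0212355   0.16303776] [0.00440863 0.12792239]
0.5 [-0.02026088  0.17309296] [0.00528604 0.11804492]
0.6 [-0.01918633  0.18108901] [0.00420165 0.10819616]
```

```bash
python3 -m handwheel '{"deltas":[[-1,1,0.4,0,-1],[-1,1,0,0,-1],[-1,1,0,0,-1],[-1,1,0,0,-1],[-1,1,0,0,-1],[-1,1,0,0,-1],[-1,1,0,0,-0.56],[-1,1,0,0,0],[-1,1,0,0,0]]}' 40
```

```text
clock: 1.32
tcp_pos: [0.3972, -0.2429, 0.3037]
orientation: [-0.0, 0.707, 0.707, -0.0]
wrist_force: [0.9, -0.0, 1.0]
finger_gap: 0.0004
grip_force: 0.0
```

```bash
python3 -m handwheel '{"deltas":[[-1,1,0.2,0,0],[-1,1,0.2,0,0],[-1,1,0.2,0,0],[-1,1,0.2,0,0],[-1,1,0.2,0,0],[-1,1,0.2,0,0],[-1,1,0.2,0,0],[-1,1,0.2,0,0],[-1,1,0.1,0,0],[-1,1,0,0,0],[-1,1,0,0.3,0],[-1,1,0,0.3,0],[-1,1,0,0.3,0],[-1,1,0,0.3,0],[-1,1,0,0.3,0],[-1,1,0,0.3,0],[-1,0,0,0,0]]}' 
python3 - <<'E'
from h import *
for n in("top","scene"):
    d=cam(n); save(d,n+"2.png"); np.save(n+"2.npy",cloud(d))
a=cv2.imread("pics/top2.png")[130:330,120:420];b=cv2.imread("pics/scene2.png")[130:330,200:500]
cv2.imwrite("pics/v2.png",np.vstack([cv2.resize(a,(600,400))[:300],cv2.resize(b,(600,400))[:300]]))
E
```

```text
clock: 3.45
tcp_pos: [0.4644, 0.3977, 0.23]
orientation: [-0.0, 0.706, 0.708, -0.001]
wrist_force: [-0.4, -0.7, 0.9]
finger_gap: -0.0002
grip_force: 0.0
```

View pics/v2.png

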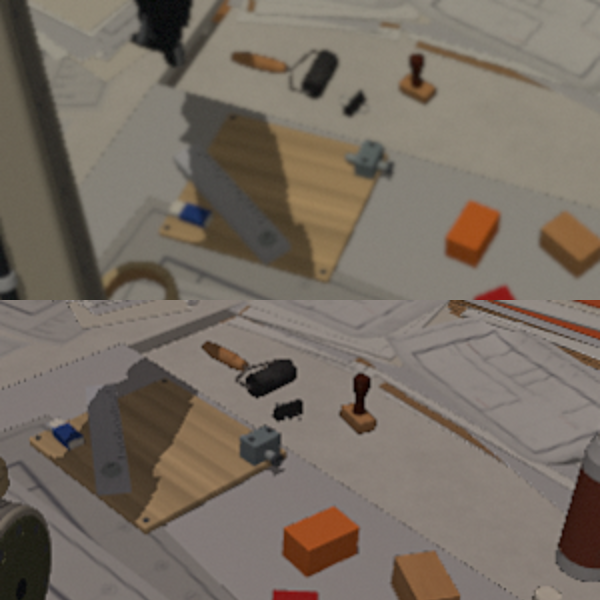

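The whole bar, pivot, stop block and plunger are now visible in both views: the bar runs from about (265,240) to (190,155) in the top crop, and the stop is at (370,160). I'll fit again.

```bash
python3 - <<'E'
from h import *
from scipy.optimize import minimize
for n in("top2","scene2"):
    P=np.load(n+".npy").reshape(-1,3)
    w=lambda x0,x1,y0,y1,a,b:P[(P[:,0]>x0)&(P[:,0]<x1)&(P[:,1]>y0)&(P[:,1]<y1)&(P[:,2]>a)&(P[:,2]<b)]
    Q=w(.28,.6,.19,.42,.0225,.034)
    # remove eraser: keep those within 24mm of candidate axis from pivot
    best=max(((np.abs((Q[:,:2]-[.331,.219])@[-np.sin(t),np.cos(t)])<.022).sum(),t) for t in np.arange(.3,.9,.01)); t=best[1]
    B=Q[np.abs((Q[:,:2]-[.331,.219])@[-np.sin(t),np.cos(t)])<.028]
    print(n,best,cv2.minAreaRect(B[:,:2].astype(np.float32)),np.median(B[:,2]))
    u=np.array([np.cos(t),np.sin(t)]);print("along",np.percentile((B[:,:2]-[.331,.219])@u,[1,99]))
    H=w(.29,.37,.18,.26,.035,.045);print("screw",len(H),H.mean(0) if len(H) else 0)
    S=w(.46,.55,.12,.18,.038,.048);print("stop",cv2.minAreaRect(S[:,:2].astype(np.float32)),len(S))
    L=w(.48,.535,.166,.23,.018,.036);print("plunger",len(L),L.min(0),L.max(0)); 
    print(np.round(L[np.argsort(-L[:,1])][:8],4).tolist())
E
```

```text
top2 (np.int64(658), np.float64(0.9000000000000006)) ((0.3759920597076416, 0.29661959409713745), (0.2225724458694458, 0.042418546974658966), 59.02178192138672) 0.028646146624669022
along [-0.02009191  0.19529973]
screw 44 [0.32801841 0.21988234 0.03893884]
stop ((0.5006588697433472, 0.1505097895860672), (0.046667665243148804, 0.02865312062203884), 0.9627085328102112) 132
plunger 25 [0.48479564 0.16613691 0.0181738 ] [0.52357339 0.20617425 0.03544879]
[[0.4933, 0.2062, 0.0182], [0.5193, 0.1877, 0.0185], [0.5023, 0.1859, 0.025], [0.5236, 0.1835, 0.0197], [0.4952, 0.1826, 0.0298], [0.5004, 0.1825, 0.0201], [0.4941, 0.1823, 0.027], [0.4986, 0.181, 0.0309]]
scene2 (np.int64(608), np.float64(0.9000000000000006)) ((0.37791478633880615, 0.29722338914871216), (0.22640632092952728, 0.04000400751829147), 59.55754852294922) 0.0294076165891618
along [-0.02097733  0.1959749 ]
screw 39 [0.33121183 0.21813352 0.038926  ]
stop ((0.503460168838501, 0.14945247769355774), (0.04429664835333824, 0.030731257051229477), 1.057312250137329) 143
plunger 2 [0.49874225 0.18144223 0.02645516] [0.50280099 0.18234756 0.02720803]
[[0.5028, 0.1823, 0.0272], [0.4987, 0.1814, 0.0265]]
```

```bash
python3 - <<'E'
from h import *
for n in("top2","scene2"):
    P=np.load(n+".npy").reshape(-1,3)
    m=(P[:,0]>.27)&(P[:,0]<.42)&(P[:,1]>.29)&(P[:,1]<.42)&(P[:,2]>.0195)&(P[:,2]<.045)
    d=(P[:,:2]-[.330,.219])@[-np.sin(1.035),np.cos(1.035)]
    E=P[m&(d>.026)]; print(n,len(E),cv2.minAreaRect(E[:,:2].astype(np.float32)),np.median(E[:,2]))
p=np.array([.330,.219])
for a in np.r_[1.1,np.arange(1.0,-.01,-.1)]:
    u=np.array([np.cos(a),np.sin(a)]);k=p+.168*u+.02*np.array([-u[1],u[0]]); print(round(a,2),np.round(k+[-.015,.011],4))
E
```

```text
top2 167 ((0.3366940915584564, 0.34050771594047546), (0.06658631563186646, 0.04941903427243233), 64.40205383300781) 0.02443425598711002
scene2 147 ((0.34162789583206177, 0.33751922845840454), (0.06297212839126587, 0.025194896385073662), 85.54745483398438) 0.02590103083793993
1.1 [0.3734 0.3888]
1.0 [0.3889 0.3822]
0.9 [0.4038 0.374 ]
0.8 [0.4177 0.3644]
0.7 [0.4306 0.3535]
0.6 [0.4424 0.3414]
0.5 [0.4528 0.3281]
0.4 [0.4619 0.3138]
0.3 [0.4696 0.2988]
0.2 [0.4757 0.283 ]
0.1 [0.4802 0.2667]
0.0 [0.483 0.25 ]
```

```bash
python3 -m handwheel '{"deltas":[[-1,0,-0.8,0,0],[-1,0,-0.85,0.3,0],[-1,0,-0.8,0.6,0],[-1,0,0,0.7,0],[-1,0,0,0.7,0],[-1,0,0,0.6,0],[-1,0,0,0.4,0],[-1,0,0,0.2,0],[-1,0,0,0,0]]}'
```

```text
clock: 4.68
tcp_pos: [0.3676, 0.3955, 0.0919]
orientation: [0.0, 0.707, 0.707, -0.0]
wrist_force: [-0.9, -1.0, 0.3]
finger_gap: -0.0001
grip_force: 0.0
```

```bash
python3 -m handwheel '{"deltas":[[-1,-0.18,0.29,0,0],[-1,-0.17,0.28,0,0],[-1,-0.2,0.37,0,0],[-1,-0.24,0.35,0,0],[-1,-0.27,0.32,0,0],[-1,-0.3,0.3,0,0],[-1,-0.33,0.26,0,0],[-1,-0.36,0.23,0,0],[-1,-0.37,0.19,0,0],[-1,-0.2,0.08,0,0],[-1,0,0,0,0]]}'
python3 - <<'E'
from h import *
for n in("top","scene"):
    P=cloud(cam(n)).reshape(-1,3)
    Q=P[(P[:,0]>.35)&(P[:,0]<.6)&(P[:,1]>.19)&(P[:,1]<.42)&(P[:,2]>.0225)&(P[:,2]<.033)]
    r=[((np.abs((Q[:,:2]-[.330,.219])@[-np.sin(t),np.cos(t)])<.02).sum(),t) for t in np.arange(-.2,1.3,.02)]
    print(n,max(r),len(Q))
E
```

```text
clock: 6.05
tcp_pos: [0.4741, 0.29, 0.0917]
orientation: [0.0, 0.708, 0.707, -0.001]
wrist_force: [-0.5, 0.5, -0.5]
finger_gap: -0.0002
grip_force: 0.0
top (np.int64(714), np.float64(0.25999999999999973)) 774
scene (np.int64(726), np.float64(0.23999999999999977)) 801
```

```bash
python3 -m handwheel '{"deltas":[[-1,-0.05,0.2,0,0],[-1,-0.1,0.2,0,0],[-1,-0.1,0.2,0,0],[-1,-0.1,0.2,0,0],[-1,-0.1,0.1,0,0],[-1,-0.1,0,0,0],[-1,0,0,0,0]]}'
python3 -m handwheel '{"deltas":[[-1,-0.04,0,0,0],[-1,-0.04,0,0,0],[-1,-0.04,0,0,0],[-1,-0.04,0,0,0],[-1,-0.04,0,0,0],[-1,0,0,0,0]]}'
```

```text
clock: 7.02
tcp_pos: [0.5101, 0.2685, 0.0919]
orientation: [0.0, 0.707, 0.707, -0.0]
wrist_force: [-0.0, -0.4, 0.1]
finger_gap: 0.0002
grip_force: 0.0
clock: 7.78
tcp_pos: [0.5102, 0.2608, 0.0919]
orientation: [0.0, 0.707, 0.707, -0.0]
wrist_force: [0.6, 0.6, 0.4]
finger_gap: 0.0003
grip_force: 0.1
```

```bash
python3 -m handwheel '{"deltas":[[-1,-0.04,0,0,0],[-1,-0.04,0,0,0],[-1,-0.04,0,0,0],[-1,0,0,0,0]]}'
python3 -m handwheel '{"deltas":[[-1,-0.03,0,0,0],[-1,-0.03,0,0,0],[-1,-0.03,0,0,0],[-1,0,0,0,0]]}'
python3 -m handwheel '{"deltas":[[-1,-0.03,0,0,0],[-1,-0.03,0,0,0],[-1,0,0,0,0]]}'
```

```text
clock: 8.28
tcp_pos: [0.5101, 0.2559, 0.0918]
orientation: [0.0, 0.707, 0.707, -0.0]
wrist_force: [0.1, -0.4, -0.2]
finger_gap: 0.0
grip_force: 0.1
clock: 8.78
tcp_pos: [0.5102, 0.2524, 0.0919]
orientation: [0.0, 0.707, 0.707, -0.0]
wrist_force: [-0.4, 0.9, -0.3]
finger_gap: -0.0
grip_force: 0.2
clock: 9.15
tcp_pos: [0.5102, 0.25, 0.0919]
orientation: [0.0, 0.707, 0.707, -0.0]
wrist_force: [0.0, 1.1, 0.5]
finger_gap: 0.0
grip_force: 0.2
```

```bash
python3 - <<'E'
from h import *
for n in("top","scene"):
    d=cam(n);P=cloud(d); save(d,n+"3.png")
    Q=P.reshape(-1,3);Q=Q[(Q[:,0]>.35)&(Q[:,0]<.6)&(Q[:,1]>.17)&(Q[:,1]<.42)&(Q[:,2]>.0245)&(Q[:,2]<.033)]
    r=[((np.abs((Q[:,:2]-[.330,.219])@[-np.sin(t),np.cos(t)])<.02).sum(),t) for t in np.arange(-.2,1.3,.02)]
    print(n,max(r),len(Q))
a=cv2.imread("pics/top3.png")[170:270,210:360];b=cv2.imread("pics/scene3.png")[150:250,220:370]
cv2.imwrite("pics/v3.png",np.vstack([cv2.resize(a,(450,300)),cv2.resize(b,(450,300))]))
E
```

```text
top (np.int64(688), np.float64(-1.1102230246251565e-16)) 741
scene (np.int64(724), np.float64(-1.1102230246251565e-16)) 804
```

View pics/v3.png

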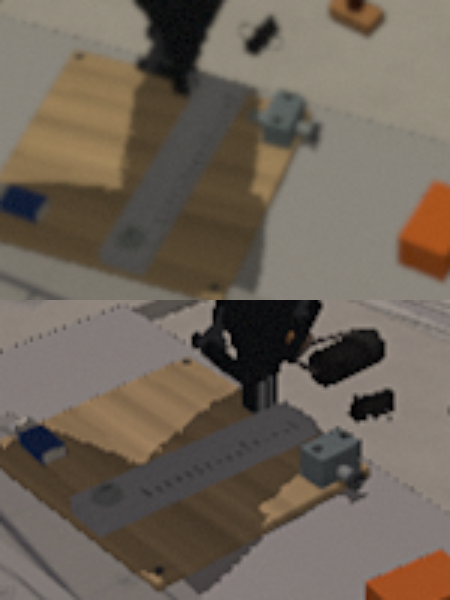

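The bar is now about parallel to the board edge, with the plunger tip (255,118 in the top half) just short of it. I'll continue in sub-millimetre steps.

```bash
for i in 1; do python3 -m handwheel '{"deltas":[[-1,-0.02,0,0,0],[-1,-0.02,0,0,0],[-1,0,0,0,0]]}' | grep -E "clock|pos|wrist"; python3 -m handwheel '{"deltas":[[-1,-0.02,0,0,0],[-1,-0.02,0,0,0],[-1,0,0,0,0]]}'| grep -E "clock|pos|wrist"; python3 -m handwheel '{"deltas":[[-1,-0.02,0,0,0],[-1,-0.02,0,0,0],[-1,0,0,0,0]]}'| grep -E "clock|pos|wrist"; done
```

```text
clock: 9.62
tcp_pos: [0.5102, 0.2485, 0.0918]
wrist_force: [-0.3, 1.0, 0.7]
clock: 10.0
tcp_pos: [0.5102, 0.2468, 0.0918]
wrist_force: [0.3, -0.2, 0.1]
clock: 10.38
tcp_pos: [0.5102, 0.2453, 0.0919]
wrist_force: [0.1, -0.0, -0.8]
```

```bash
python3 -m handwheel '{"deltas":[[-1,-0.02,0,0,0],[-1,-0.02,0,0,0],[-1,0,0,0,0]]}' | grep -E "clock|pos|wrist"; python3 -m handwheel '{"deltas":[[-1,-0.02,0,0,0],[-1,-0.02,0,0,0],[-1,0,0,0,0]]}'| grep -E "clock|pos|wrist"
```

```text
clock: 10.75
tcp_pos: [0.5102, 0.2437, 0.0919]
wrist_force: [-0.5, -0.1, 0.4]
clock: 11.12
tcp_pos: [0.5102, 0.2421, 0.0919]
wrist_force: [0.0, 1.5, -0.3]
```

```bash
python3 -m handwheel '{"deltas":[[-1,-0.02,0,0,0],[-1,-0.01,0,0,0],[-1,0,0,0,0]]}' | grep -E "clock|pos|wrist"; python3 -c "
from h import *
print(status.get_state()['wrist_force'])"
```

```text
clock: 11.5
tcp_pos: [0.5102, 0.2409, 0.0919]
wrist_force: [0.0, 1.7, -0.7]
[ 0.0427187   1.69126787 -0.70628633]
```

```bash
python3 -m handwheel '{"deltas":[[-1,-0.02,0,0,0],[-1,-0.01,0,0,0],[-1,0,0,0,0]]}' | grep -E "clock|pos|wrist"
```

```text
clock: 11.88
tcp_pos: [0.5102, 0.2397, 0.0918]
wrist_force: [0.6, 1.2, 0.5]
```

```bash
python3 -m handwheel '{"deltas":[[-1,-0.02,0,0,0],[-1,0,0,0,0]]}' | grep -E "clock|pos|wrist"
```

```text
clock: 12.12
tcp_pos: [0.5102, 0.2389, 0.0919]
wrist_force: [0.5, 0.1, 0.6]
```

```bash
python3 -m handwheel '{"deltas":[[-1,-0.02,0,0,0],[-1,0,0,0,0]]}' | grep -E "clock|pos|wrist"
```

```text
clock: 12.38
tcp_pos: [0.5102, 0.2381, 0.0918]
wrist_force: [0.8, 1.0, 0.7]
```

```bash
python3 -m handwheel '{"deltas":[[-1,-0.02,0,0,0],[-1,0,0,0,0]]}' | grep -E "clock|pos|wrist"
```

```text
clock: 12.62
tcp_pos: [0.5102, 0.2373, 0.0919]
wrist_force: [0.3, -0.1, 0.4]
```

```bash
python3 -m handwheel '{"deltas":[[-1,-0.02,0,0,0],[-1,0,0,0,0]]}' | grep -E "clock|pos|wrist"
```

```text
clock: 12.88
tcp_pos: [0.5102, 0.2367, 0.0919]
wrist_force: [-0.5, 2.2, -0.4]
```

```bash
python3 -m handwheel '{"deltas":[[-1,-0.02,0,0,0],[-1,0,0,0,0]]}' | grep -E "clock|pos|wrist"
```

```text
clock: 13.12
tcp_pos: [0.5103, 0.2363, 0.0919]
wrist_force: [0.6, 5.1, -1.2]
```

```bash
python3 -m handwheel '{"deltas":[[-1,-0.02,0,0,0],[-1,0,0,0,0]]}' | grep -E "clock|pos|wrist"
```

```text
clock: 13.38
tcp_pos: [0.5103, 0.2361, 0.092]
wrist_force: [0.1, 6.8, -0.7]
```

Contact at 6.8 N. I'll hold it for a little over a second.

```bash
python3 -m handwheel '{"deltas":[[-1,0,0,0,0],[-1,0,0,0,0],[-1,0,0,0,0],[-1,0,0,0,0]]}' | grep -E "clock|pos|wrist"; python3 -m handwheel '{"deltas":[[-1,0,0,0,0],[-1,0,0,0,0],[-1,0,0,0,0],[-1,0,0,0,0],[-1,0,0,0,0],[-1,0,0,0,0]]}' | grep -E "clock|pos|wrist"
```

```text
clock: 13.88
tcp_pos: [0.5103, 0.2361, 0.092]
wrist_force: [0.6, 6.6, -0.5]
clock: 14.62
tcp_pos: [0.5103, 0.2361, 0.092]
wrist_force: [0.5, 6.5, -1.0]
```

```bash
python3 -m handwheel '{"deltas":[[-1,0.05,0,0,0],[-1,0.2,0,0,0],[-1,0.3,0,0,0],[-1,0.1,0,-0.7,0],[-1,0,0,-1,0],[-1,0,0,-1,0],[-1,-0.5,0,-0.3,0],[-1,-1,-0.1,0,0],[0,-1,-0.1,0,0],[0.5,-1,-0.1,0,0],[0.8,-1,-0.2,0,0],[0.8,-1,-0.2,0,0],[0.8,-1,-0.2,0,0],[0.8,-1,-0.2,0,0],[0.8,-1,0,0,0],[0.8,-1,0,0,0],[0.8,-0.5,0,0,0],[0.8,0,0,0,0],[0.8,0,0,0,0]]}'
python3 - <<'E'
from h import *
p=np.array([.330,.219])
for n in("top","scene"):
    P=cloud(cam(n)).reshape(-1,3)
    w=lambda x0,x1,y0,y1,a,b:P[(P[:,0]>x0)&(P[:,0]<x1)&(P[:,1]>y0)&(P[:,1]<y1)&(P[:,2]>a)&(P[:,2]<b)]
    B=w(.29,.56,.179,.26,.0235,.033); B=B[np.abs(B[:,1]-.212)<.04]
    print(n,"bar",cv2.minAreaRect(B[:,:2].astype(np.float32)),len(B))
    for t in np.arange(-.14,.0,.02): print(round(t,2),np.round(np.percentile((B[:,:2]-p)@[-np.sin(t),np.cos(t)],[1,50,99]),4),end=' ')
    H=w(.29,.37,.18,.26,.036,.045);print("screw",len(H),H.mean(0) if len(H) else 0)
    W=w(.41,.52,-.2,-.09,.035,.046); print("wood",len(W), cv2.minAreaRect(W[:,:2].astype(np.float32)) if len(W)>20 else 0)
E
```

```text
clock: 17.0
tcp_pos: [0.4654, -0.1387, 0.2112]
orientation: [-0.001, 0.707, 0.707, -0.0]
wrist_force: [0.7, 0.1, 0.1]
finger_gap: 0.0768
grip_force: 0.0
top bar ((0.41834360361099243, 0.2120874524116516), (0.04736204445362091, 0.22387094795703888), 84.33605194091797) 906
-0.14 [-0.0186  0.0048  0.0298] -0.12 [-0.0186  0.0028  0.0272] -0.1 [-0.0191  0.0007  0.0245] -0.08 [-0.0201 -0.001   0.022 ] -0.06 [-0.0226 -0.0031  0.0205] -0.04 [-0.0258 -0.0046  0.0193] -0.02 [-0.0292 -0.0062  0.0184] 0.0 [-0.033  -0.008   0.0177] screw 33 [0.32820931 0.21810078 0.03909523]
wood 418 ((0.46514788269996643, -0.14177554845809937), (0.0736597329378128, 0.048535995185375214), 61.45638656616211)
scene bar ((0.420357882976532, 0.21243122220039368), (0.045497238636016846, 0.2216537892818451), 85.14085388183594) 953
-0.14 [-0.0193  0.0024  0.0307] -0.12 [-0.0193  0.0007  0.0271] -0.1 [-0.0195 -0.0016  0.0237] -0.08 [-0.0209 -0.0029  0.0216] -0.06 [-0.0233 -0.0047  0.0207] -0.04 [-0.0268 -0.007   0.0202] -0.02 [-0.0304 -0.0087  0.0202] 0.0 [-0.0342 -0.0104  0.02  ] screw 39 [0.33111351 0.21786909 0.03912324]
wood 584 ((0.46580415964126587, -0.14244556427001953), (0.07295771688222885, 0.0469212606549263), 62.668296813964844)
```

```bash
python3 -m handwheel '{"deltas":[[0.85,-0.1,0,0,0],[0.85,0,0,0,0.95],[0.85,0,0,0,0.95],[0.85,0,0,0.5,0.9],[0.85,0,0,0.8,0],[0.85,0,0,0.8,0],[0.85,0,0,0.6,0],[0.85,0,0,0.4,0],[0.85,0,0,0.2,0],[0.85,0,0,0,0],[-0.5,0,0,0,0],[-0.5,0,0,0,0],[-0.5,0,0,0,0],[-0.5,0,0,0,0],[-0.5,0,0,0,0]]}' 40
```

```text
clock: 18.98
tcp_pos: [0.4669, -0.1434, 0.0808]
orientation: [0.001, 0.857, 0.515, 0.001]
wrist_force: [-0.7, 0.7, 6.3]
finger_gap: 0.0442
grip_force: 42.3
```

```bash
python3 -m handwheel '{"deltas":[[-0.5,0,0,-0.5,0],[-0.5,0,0,-1,0],[-0.5,0,0,-1,0],[-0.5,0,0,-0.5,-0.5],[-0.5,0,0,0,-0.95],[-0.5,0,0,0,-0.95],[-0.5,0,0,0,-0.95],[-0.5,0,0,0,-0.95],[-0.5,0,0,0,-0.95],[-0.5,0,0,0,-0.95],[-0.5,0,0,0,-0.95],[-0.5,0,0,0,-0.95],[-0.5,0,0,0,-0.95],[-0.5,0,0,0,-0.95],[-0.5,0,0,0,-0.95],[-0.5,0,0,0,-0.4],[-0.5,0,0,0,0]]}'
```

```text
clock: 21.1
tcp_pos: [0.4655, -0.1427, 0.1992]
orientation: [-0.001, 0.04, 0.999, 0.0]
wrist_force: [-0.4, 0.3, -3.4]
finger_gap: 0.0445
grip_force: 42.4
```

```bash
python3 -m handwheel '{"deltas":[[-0.5,0.1,0.5,0,0],[-0.5,0.1,0.9,0,0],[-0.5,0.1,1,0,0],[-0.5,0.1,1,0,0],[-0.5,0.2,1,0,0],[-0.5,0.2,1,0,0],[-0.5,0.1,1,0,0],[-0.5,0.1,1,0,0],[-0.5,0.1,0.8,0,0],[-0.5,0,0.4,0,0],[-0.5,0,0.14,0.3,0],[-0.5,0,0,0.7,0],[-0.5,0,0,0.6,0],[-0.5,0,0,0.2,0],[-0.5,0,0,0,0]]}'
```

```text
clock: 22.98
tcp_pos: [0.4494, 0.2083, 0.1273]
orientation: [-0.001, 0.04, 0.999, -0.0]
wrist_force: [0.1, -0.6, -3.0]
finger_gap: 0.0447
grip_force: 42.3
```

```bash
python3 -m handwheel '{"deltas":[[-0.5,0,0.02,0.2,0],[-0.5,0,0,0.15,0],[-0.5,0,0,0.05,0],[-0.5,0,0,0,0]]}'| grep -E "clock|pos|wrist"; python3 -m handwheel '{"deltas":[[-0.5,0,0,0.03,0],[-0.5,0,0,0,0]]}'| grep -E "clock|pos|wrist"
```

```text
clock: 23.48
tcp_pos: [0.4497, 0.2097, 0.1118]
wrist_force: [-0.5, -1.0, -3.6]
clock: 23.72
tcp_pos: [0.4499, 0.2097, 0.1107]
wrist_force: [0.3, 0.3, -2.1]
```

```bash
python3 -m handwheel '{"deltas":[[-0.5,0,0,0.02,0],[-0.5,0,0,0,0]]}'| grep -E "clock|pos|wrist"
```

```text
clock: 23.98
tcp_pos: [0.4498, 0.2097, 0.1098]
wrist_force: [-0.6, 0.9, -4.2]
```

```bash
python3 -m handwheel '{"deltas":[[-0.5,0,0,0.02,0],[-0.5,0,0,0,0]]}'| grep -E "clock|pos|wrist"
```

```text
clock: 24.22
tcp_pos: [0.4498, 0.2097, 0.109]
wrist_force: [0.2, -0.3, -3.9]
```

```bash
python3 -m handwheel '{"deltas":[[-0.5,0,0,0.02,0],[-0.5,0,0,0,0]]}'| grep -E "clock|pos|wrist"
```

```text
clock: 24.48
tcp_pos: [0.4498, 0.2097, 0.1087]
wrist_force: [-2.7, -1.1, 3.2]
```

```bash
python3 -m handwheel '{"deltas":[[0.1,0,0,0,0],[0.15,0,0,0,0],[0.25,0,0,0,0],[0.4,0,0,0,0],[0.5,0,0,0,0],[0.5,0,0,0,0],[0.5,0,0,-0.2,0],[0.5,0,0,-0.6,0],[0.5,0,0,-1,0],[0.5,0,0,-1,0],[0.5,0,0,-0.5,0],[0.5,0,0,0,0]]}'
python3 -m handwheel '{"deltas":[[0.5,0,-0.5,0,0],[0.5,0,-1,0,0],[0.5,0,-1,0,0],[0.5,0,-1,0,0],[0.5,0,-1,0,0],[0.5,0,-1,0,0],[0.5,0,-1,0,0],[0.5,0,-0.5,0,0],[0.5,0,0,0,0]]}'|grep pos
python3 - <<'E'
from h import *
for n in("top","scene"):
    d=cam(n);save(d,n+"4.png");P=cloud(d).reshape(-1,3)
    w=lambda x0,x1,y0,y1,a,b:P[(P[:,0]>x0)&(P[:,0]<x1)&(P[:,1]>y0)&(P[:,1]<y1)&(P[:,2]>a)&(P[:,2]<b)]
    W=w(.38,.54,.16,.28,.056,.085); print(n,"wood",len(W),W[:,2].mean(),W[:,2].std(), cv2.minAreaRect(W[:,:2].astype(np.float32)))
    B=w(.29,.58,.17,.26,.0235,.033); print("bar",cv2.minAreaRect(B[:,:2].astype(np.float32)),len(B))
a=cv2.imread("pics/top4.png")[170:270,210:360];b=cv2.imread("pics/scene4.png")[150:250,220:370]
cv2.imwrite("pics/v4.png",np.vstack([cv2.resize(a,(450,300)),cv2.resize(b,(450,300))]))
E
```

```text
clock: 25.98
tcp_pos: [0.4509, 0.2101, 0.2424]
orientation: [0.002, 0.039, 0.999, 0.001]
wrist_force: [0.2, 1.3, 0.4]
finger_gap: 0.0641
grip_force: 0.0
tcp_pos: [0.4272, -0.0703, 0.2392]
top wood 429 0.06726092067207963 0.003726864710984891 ((0.44675251841545105, 0.2098286896944046), (0.047548383474349976, 0.07721246778964996), 85.44872283935547)
bar ((0.4176357686519623, 0.20604291558265686), (0.05750144645571709, 0.22519448399543762), 85.43952178955078) 590
scene wood 445 0.06696519208825433 0.004128871290932817 ((0.44883421063423157, 0.2086312472820282), (0.04958106949925423, 0.07371862977743149), 88.00373077392578)
bar ((0.42014914751052856, 0.2111094743013382), (0.04655151814222336, 0.22126342356204987), 85.27066040039062) 663
```

View pics/v4.png

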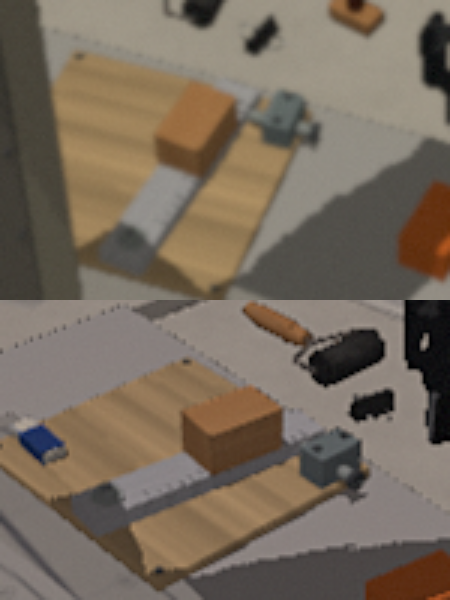

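The block lies flat on the bar, centred near (.448,.209), with the bar at about -0.08 rad beside the plunger. To make sure placing it opened no gap, I'll press the bar gently again at the same spot.

```bash
python3 -m handwheel '{"deltas":[[-1,-0.1,0.5,0,0],[-1,-0.18,1,0,0],[-1,-0.2,1,0,0],[-1,-0.2,1,0,0],[-1,-0.2,1,0,0],[-1,-0.2,1,0,0],[-1,-0.2,1,0,0],[-1,-0.1,1,0,0],[-1,0,0.86,0,0],[-1,0,0.4,0,0.5],[-1,0,0,0,0.95],[-1,0,0,0,0.95],[-1,0,0,0,0.95],[-1,0,0,0,0.95],[-1,0,0,0,0.95],[-1,0,0,0,0.95],[-1,0,0,0,0.95],[-1,0,0,0,0.95],[-1,0,0,0,0.95],[-1,0,0,0,0.44]]}' 40
python3 -m handwheel '{"deltas":[[-1,0,0,0.5,0],[-1,0,0,1,0],[-1,0,0,1,0],[-1,0,0,0.6,0],[-1,0,0,0,0]]}'|grep -E "pos|ori|wrist|clock"
```

```text
clock: 29.7
tcp_pos: [0.5093, 0.2768, 0.2397]
orientation: [-0.0, 0.763, 0.646, -0.0]
wrist_force: [0.7, -0.7, 0.5]
finger_gap: 0.0001
grip_force: 0.0
clock: 30.32
tcp_pos: [0.5078, 0.276, 0.1138]
orientation: [-0.001, 0.762, 0.647, -0.003]
wrist_force: [0.4, -0.8, 0.5]
```

```bash
python3 -m handwheel '{"deltas":[[-1,0,0,0,-0.95],[-1,0,0.04,0.3,0],[-1,0,0,0.25,0],[-1,-0.2,0,0,0],[-1,-0.3,0,0,0],[-1,-0.2,0,0,0],[-1,-0.1,0,0,0],[-1,0,0,0,0]]}'|grep -E "pos|ori|wrist|clock"
```

```text
clock: 31.32
tcp_pos: [0.5123, 0.2431, 0.0945]
orientation: [0.0, 0.707, 0.707, 0.0]
wrist_force: [-1.2, 0.4, 0.1]
```

```bash
python3 -m handwheel '{"deltas":[[-1,-0.04,0,0.07,0],[-1,-0.04,0,0,0],[-1,-0.04,0,0,0],[-1,0,0,0,0]]}'|grep -E "pos|wrist|clock"
```

```text
clock: 31.82
tcp_pos: [0.5123, 0.2389, 0.0916]
wrist_force: [1.6, 1.8, 0.9]
```

```bash
python3 -m handwheel '{"deltas":[[-1,-0.02,0,0,0],[-1,0,0,0,0]]}'|grep -E "pos|wrist|clock"
```

```text
clock: 32.08
tcp_pos: [0.5122, 0.238, 0.0916]
wrist_force: [2.2, 0.7, 1.0]
```

```bash
python3 -m handwheel '{"deltas":[[-1,-0.02,0,0,0],[-1,0,0,0,0]]}'|grep -E "pos|wrist|clock"
```

```text
clock: 32.33
tcp_pos: [0.5121, 0.2371, 0.0915]
wrist_force: [2.4, 1.1, 0.8]
```

```bash
python3 -m handwheel '{"deltas":[[-1,-0.02,0,0,0],[-1,0,0,0,0]]}'|grep -E "pos|wrist|clock"
```

```text
clock: 32.58
tcp_pos: [0.5121, 0.2366, 0.0915]
wrist_force: [1.3, 2.9, 0.5]
```

```bash
python3 -m handwheel '{"deltas":[[-1,-0.01,0,0,0],[-1,0,0,0,0]]}'|grep -E "pos|wrist|clock"
```

```text
clock: 32.83
tcp_pos: [0.5121, 0.2364, 0.0916]
wrist_force: [1.5, 5.3, 1.3]
```

The bar is firm at the same place as before (5.3 N at y=.2364), so it touches the plunger and the plunger has not shifted. Retreating.

```bash
python3 -m handwheel '{"deltas":[[-1,0.02,0,0,0],[-1,0.02,0,0,0],[-1,0.03,0,0,0],[-1,0.15,0,0,0],[-1,0.4,0,0,0],[-1,0.3,0,-0.3,0],[-1,0,0,-1,0],[-1,0,0,-1,0],[-1,0,0,-0.7,0],[-1,0,0,0,0],[-1,0,0,0,0]]}'|grep -E "pos|wrist|clock"
python3 - <<'E'
from h import *
for n in("top","scene"):
    d=cam(n);save(d,n+"5.png");P=cloud(d).reshape(-1,3)
    w=lambda x0,x1,y0,y1,a,b:P[(P[:,0]>x0)&(P[:,0]<x1)&(P[:,1]>y0)&(P[:,1]<y1)&(P[:,2]>a)&(P[:,2]<b)]
    W=w(.38,.54,.16,.28,.060,.075); print(n,"wood",len(W),W[:,2].mean(), cv2.minAreaRect(W[:,:2].astype(np.float32)))
a=cv2.imread("pics/top5.png")[170:270,210:360];b=cv2.imread("pics/scene5.png")[150:250,220:370]
cv2.imwrite("pics/v5.png",np.vstack([cv2.resize(a,(450,300)),cv2.resize(b,(450,300))]))
E
```

```text
clock: 34.2
tcp_pos: [0.5116, 0.2732, 0.2111]
wrist_force: [1.1, -0.9, 1.5]
top wood 403 0.06775334052300538 ((0.44381722807884216, 0.20628337562084198), (0.04896654933691025, 0.07693850249052048), 79.98639678955078)
scene wood 399 0.06784847888270862 ((0.44723233580589294, 0.20571239292621613), (0.04850122332572937, 0.07082916796207428), 82.6839828491211)
```

View pics/v5.png

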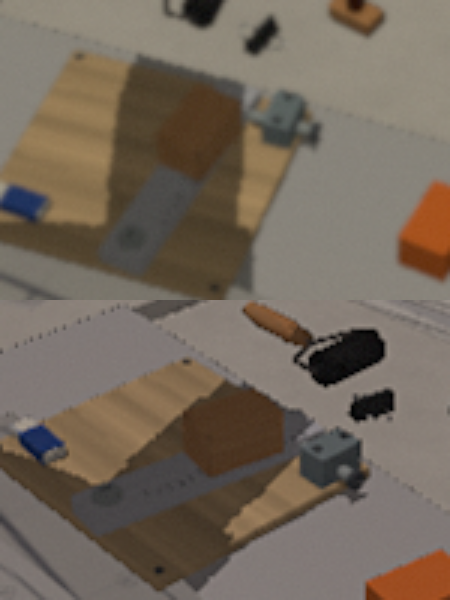

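The block turned a few degrees but still lies flat. It sits about 116 mm from the pivot and 4 mm off the centre line, inside the limits. Handing in.

```bash
python3 -c "
from h import *
print(hand_in())"
```

```text
the job is handed in; nothing more can be done
None
```

The job is handed in, result not reported: the straightedge was held against the plunger at about 6.6 N for over a second and left touching it, and the wooden block lies flat on its outer half, about 116 mm from the pivot and 4 mm off the centre line, turned a few degrees by a light re-press.

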